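Flip the upturned coaster on the folded step stool

TASK

Two round wooden coasters lie on the low front tread of the folded step stool, and one of them is upside down, with its black rubber foot facing up. Take the steel spatula by its handle, lift that coaster by its overhanging front edge with the blade and flip it over the step, so that it lies flat on its foot on the stool, without touching it with the gripper. Then lay the spatula down flat on the worktop; leave the other coaster where it is.

Things in the scene. Friction and masses are not known exactly. Their poses are not given: they have to be found in the camera images.
- coaster: The upside-down coaster, left or right on the tread: wooden disc 100 mm across, 10 mm thick, 60 g, with a round black rubber foot (48 mm across, 3 mm high) on the face now up. Origin: centre of the plain face, now on the tread; z towards the foot (down once flipped). Far edge 1 to 7 mm from the stool's step; near edge overhangs the tread's front by 21 to 27 mm, free from below.
- other_coaster: An equal coaster, already right way up, standing on its foot on the same tread at the other side, its centre 130 to 190 mm away. To be left alone. Origin: centre of the foot's underside; z up.
- stool: Folded wooden stool, fixed. Origin on the worktop below the middle of the step; x from tread over the step to the seat (away from robot, within 7 deg), y left, z up. Tread x = -80 (front edge) to 0 mm, top z = 60, 20 thick. At x = 0 a step up of 8 mm to the seat, top z = 68, to x = 260, free to x = 140. 400 wide. A coaster lifted by its near edge pivots against the step.
- spatula: Steel turner, 140 g, flat on the worktop left or right before the stool. Origin below the grip, level with the blade's underside; x to the blade tip (within 15 deg of away from robot), z up. Blade x = 55 to 130 mm, 64 wide, 2.5 thick, underside z = 0. Wooden handle: level bar x = -77 to 33, 18 wide, z = 27 to 49; grip at x = 0, z = 38. Rear hook (x = -96) reaches z = 0: stands level.
Not all that is in view belongs to the job. What is shaped like the spatula but blue is not meant.

How it is judged:
By the outcome, as a careful person would: the job done as asked, in the order asked, and still so for the second after the job is handed in, with the robot touching nothing.
It also fails if it takes over 61 s, if anything falls off the work surface, if the arm or the gripper's body presses on something with over 40 N, if the wrist force passes 120 N, or if a joint passes its speed limit or range.

ROBOT

A 6-joint arm with a two-finger parallel gripper is mounted at the origin on the work surface. World frame = base frame: x ahead of the robot, y to its left, z up, the work surface at z = 0. Lengths are in mm, angles in rad, forces in N, time in s.
With the tool pointing down it reaches from about 400 to 925 mm from the base axis. Payload 12.5 kg.
Tool frame: the origin (TCP) lies between the finger pads; the fingertips stand 19 mm ahead of it and the grasp point (between the pads) is the TCP (env.tips_ahead is the distance from the TCP to the fingertips, in mm); z points along the fingers, y is the line along which they close (so a half turn about z gives the same grasp; the last joint's range is limited). The gripper opens to 95 mm and grips with 3 to 60 N. Pads are 20 mm wide; open, the fingers measure 119 mm over their backs; the gripper's body (75 mm by 180 mm) begins 59 mm behind the grasp point.
Start: joints at [1.166, 0.491, 1.559, -0, 1.092, -0.106], TCP at [183.967, 597.332, 194.561] pointing down, gripper open.
Joint ranges: [-3.1, 3.1], [-0.84, 2.19], [0.05, 2.79], [-1.13, 4.28], [0.06, 2.93], [-2.69, 2.69]. Speed limits (rad/s): [2.22, 2.22, 2.79, 3.14, 3.14, 3.14].

INTERFACE

Orientations are given as [roll, pitch, yaw] about the fixed x, y, z axes, in that order (R = Rz(yaw) Ry(pitch) Rx(roll)).
In Python, from cell import env gives the robot as it stands.
- The arm moves only by the shell command python3 -m crank 'ROWS'. ROWS is JSON, a list of rows, each a list of 5 numbers: the shift along the tool's x, y, z in mm, then the turn about the tool's z in degrees, then the finger opening in mm, from 0 to 95.1. In form: [[dx, dy, dz, yaw, grip], ...]. A call has 1 to 10 rows; each row is the pose to reach, as a shift and turn from the pose commanded when the call began, along the tool's axes at that moment; what a row does not reach only later rows make up. A row lasts 1/12 s, in which the tool goes at most 41.7 mm and 7.16 degrees, less where a joint would pass 70% of its speed; a pose out of reach is approached as far as the arm can. A call with a gripper value outside its range is refused whole. The fingers move at their own pace and stop on an object; the grip force is fixed at half the most. Time passes only in rows, so rows that repeat a pose let the fingers close. It gives the time, the measured TCP pose, the force, the opening and the grip force at its end, in the units of the state.
- env.state(): the state, without advancing time (a new reading comes with each control period).
- env.read_camera(name): name is "scene" or "top" or "wrist"; returns a dict with "img" (480x640x3 uint8, blue, green, red), "K" (3x3 intrinsics, pixels), "k1" (the pictures are not rectified: a ray, as slopes to the right and down, at radius r is drawn at 1 + k1 r^2 times it, then the intrinsics apply), "pose" (4x4, takes a point from camera to world coordinates). Camera axes: x right, y down, z forward; pixel columns grow to the right and rows downward; lengths in mm; the calibration is good to about 2 mm. A picture is of the moment at which its call begins. There is no depth.
- env.job_done(): hands the job in; it is judged then, once.
The state is a dict: "t": time; "joints": joint angles; "qvel": joint speeds; "tau": joint torques, N m; "eef_pos": TCP position; "tcp_rot": TCP orientation; "ft_force": force on the tool from outside, world axes, zero at the start; "moment": the same for the moment, N m; "opening": opening from 0.0 (shut) to 1.0 (fully open); "grip_force": force on a finger pad.
Only numpy, scipy, OpenCV 4.12 (cv2) and the standard library are available. Lean on these libraries where they do the work, as an engineer would, in place of code of your own. Each camera call takes 0.05 s, during which the arm holds its last target. There are 200 camera calls.

## Working session

There is one attempt and no reset: what is moved stays moved. The work goes in short steps, Python scripts to look and compute and a shell command to move; the robot and the scene stay as the last step left them, time stands still between calls to the robot, and variables do not carry over. Pictures are saved under pics/ and viewed, at most 10 in all, crops included, and the job is handed in when it is done.

```bash
ls; mkdir -p pics
python3 - <<'E'
from cell import env
import cv2,numpy as np
for n in("scene","top"):
    c=env.read_camera(n); cv2.imwrite(f"pics/{n}0.png",c["img"]); print(n,c["K"].tolist(),c["k1"],np.round(c["pose"],3).tolist())
s=env.state(); print({k:np.round(v,3).tolist() for k,v in s.items()}, env.tips_ahead)
E
```

```text
pics
scene [[571.1833506884183, 0.0, 318.59459104253955], [0.0, 571.1833506884183, 247.24830656854976], [0.0, 0.0, 1.0]] -0.18805854754265194 [[-0.53, 0.722, -0.446, 1034.861], [0.848, 0.445, -0.288, 384.887], [-0.009, -0.53, -0.848, 1212.218], [0.0, 0.0, 0.0, 1.0]]
top [[486.41366199050833, 0.0, 318.28856782505903], [0.0, 486.41366199050833, 228.92050891014233], [0.0, 0.0, 1.0]] -0.10341476729186928 [[-0.021, -0.999, 0.043, 393.042], [-1.0, 0.02, -0.023, 7.807], [0.022, -0.044, -0.999, 1026.88], [0.0, 0.0, 0.0, 1.0]]
{'t': 0.1, 'joints': [1.166, 0.492, 1.559, -0.0, 1.092, -0.106], 'qvel': [0.001, -0.001, -0.003, -0.0, 0.001, 0.0], 'tau': [0.003, -61.363, -25.86, 0.069, 0.047, -0.0], 'eef_pos': [183.866, 597.117, 194.023], 'tcp_rot': [-3.141, -0.0, 2.843], 'ft_force': [-0.66, 0.345, -0.554], 'moment': [0.001, -0.025, 0.001], 'grip_force': 0.0, 'opening': 0.995} 19.0
```

View pics/scene0.png

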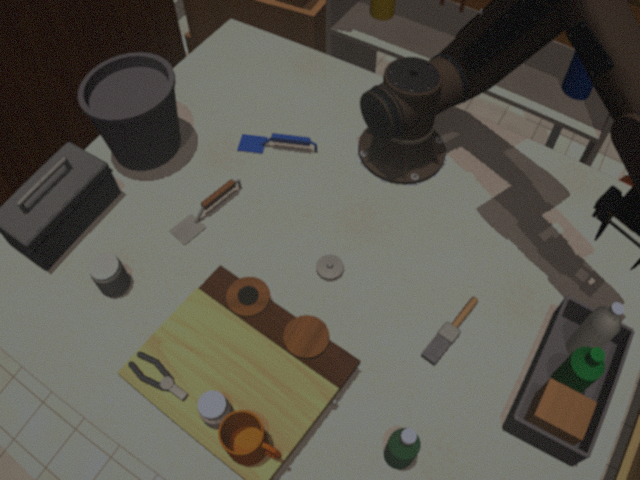

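View pics/top0.png

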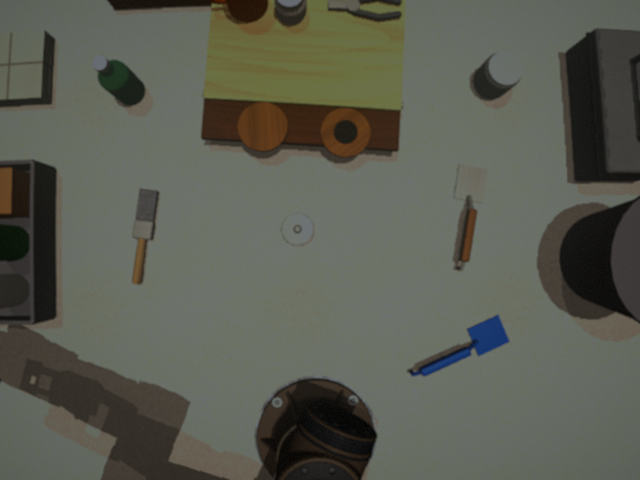

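Candidates for the spatula in the top picture:
- steel turner with the brown handle at (468,235)
- blue turner at (460,345), excluded by colour
- brush/scraper with a tan handle at (145,235)

Candidates for the coaster:
- one with the black foot facing up at (345,132), the one to flip
- plain one at (263,127), to be left alone
- grey disc at (297,229), not a coaster

I choose (468,235) and (345,132) and will check both in a close crop.

```bash
cat > h.py <<'E'
from cell import env
import cv2,numpy as np
def world(c,pts,z):
    p=cv2.undistortPoints(np.array(pts,float).reshape(-1,1,2),c["K"],np.array([c["k1"],0,0,0.]))[:,0]
    d=np.c_[p,np.ones(len(p))]@c["pose"][:3,:3].T; o=c["pose"][:3,3]
    z=np.broadcast_to(z,len(p)); return o+d*((z-o[2])/d[:,2])[:,None]
def pix(c,P):
    T=np.linalg.inv(c["pose"]); return cv2.projectPoints(np.array(P,float).reshape(-1,1,3),cv2.Rodrigues(T[:3,:3])[0],T[:3,3],c["K"],np.array([c["k1"],0,0,0.]))[0][:,0]
def crop(img,x0,y0,x1,y1,s,step=10):
    o=cv2.convertScaleAbs(cv2.resize(img[y0:y1,x0:x1],None,fx=s,fy=s,interpolation=cv2.INTER_CUBIC),alpha=1.5)
    for x in range(-(-x0//step)*step,x1,step):
        cv2.line(o,(int((x-x0+.5)*s),0),(int((x-x0+.5)*s),6),(0,255,255),1)
        if x%(2*step)==0: cv2.putText(o,str(x),(int((x-x0+.5)*s)-10,17),0,.35,(0,0,255),1)
    for y in range(-(-y0//step)*step,y1,step):
        cv2.line(o,(0,int((y-y0+.5)*s)),(6,int((y-y0+.5)*s)),(0,255,255),1); cv2.putText(o,str(y),(8,int((y-y0+.5)*s)+4),0,.35,(0,0,255),1)
    return o
E
python3 - <<'E'
from h import *
im=cv2.imread("pics/top0.png")
a=crop(im,195,85,415,165,2.5); b=crop(im,445,155,495,280,4.4)
o=np.zeros((552,800,3),np.uint8); o[:a.shape[0],:a.shape[1]]=a; o[:b.shape[0],800-b.shape[1]:]=b
cv2.imwrite("pics/c1.png",o)
E
```

```text
(no output)
```

View pics/c1.png

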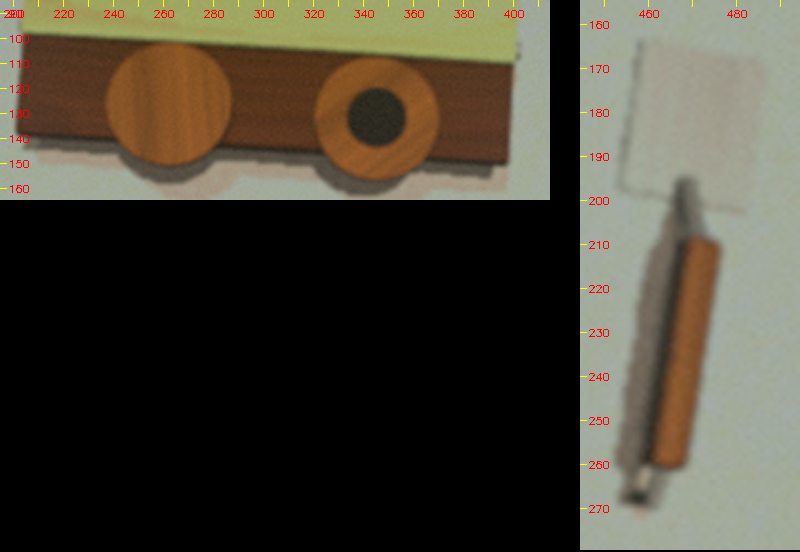

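Run:
```python
from h import *
c=env.read_camera("top"); np.set_printoptions(precision=1,suppress=True)
W=lambda p,z:world(c,p,z)
h=W([(472.7,209.5),(465.2,260.4)],49); d=h[0]-h[1]; u=d/np.linalg.norm(d)
print("handle",h,np.linalg.norm(d),np.degrees(np.arctan2(d[1],d[0])),"grip",h[1]+77*u)
b=W([(458.8,163.6),(486.3,168.6),(482,203.4),(453.6,197.2)],2); print("blade",b,np.linalg.norm(np.diff(b,axis=0),axis=1))
m=(b[0]+b[1])/2; k=(b[2]+b[3])/2; v=(m-k)/np.linalg.norm(m-k); print("bladedir",np.degrees(np.arctan2(v[1],v[0])),"grip",m-130*v)
f=W([(201.7,137.7),(397.7,150.1)],60); s=W([(203.3,98.5),(400.1,110.1)],68); print("front",f,"step",s)
for q in(f,s):
    e=q[0]-q[1]; print(np.linalg.norm(e),np.degrees(np.arctan2(-e[0],e[1])))
e=(f[0]-f[1]+s[0]-s[1]); a=np.arctan2(-e[0],e[1]); O=s.mean(0); R=np.array([[np.cos(a),np.sin(a)],[-np.sin(a),np.cos(a)]])
for p,z in(((345.3,132.1),70),((345.3,131.3),73),((262.1,126.1),73)):
    w=W([p],z)[0]; print(w,"in stool",R@(w-O)[:2])
print("front in stool",[R@(q-O)[:2] for q in f],np.degrees(a))
```

```text
handle [[ 468.7 -332.5   49. ]
 [ 364.8 -313.1   49. ]] 105.63816267540905 -10.56054738201426 grip [ 440.5 -327.3   49. ]
blade [[ 572.2 -322.1    2. ]
 [ 560.7 -382.9    2. ]
 [ 485.1 -370.     2. ]
 [ 499.5 -307.7    2. ]] [61.9 76.7 63.9]
bladedir -10.425007823928718 grip [ 438.6 -329.     2. ]
front [[ 623.6  216.7   60. ]
 [ 591.1 -178.5   60. ]] step [[ 702.   211.8   68. ]
 [ 671.4 -184.7   68. ]]
396.47575769128775 -4.707660549094329
397.689339882834 -4.417460979551428
[626.9 -72.3  70. ] in stool [-52.9 -90.3]
[627.7 -72.1  73. ] in stool [-52. -90.]
[641.1  93.3  73. ] in stool [-51.8  75.9]
front in stool [array([-79.1, 197.5]), array([ -80.1, -199. ])] -4.562339033486582
```

The crop confirms both choices. The turner is steel with a brown handle, and the target is the coaster with the black foot up. Sizes check out: handle about 106 mm, blade about 63 x 77 mm, tread 80 mm. Setting out along a path that stays clear of the base.

```bash
cat > go.py <<'E'
# world target x y z [yaw deg] -> tool shift
import sys; from h import *
def go(x,y,z,yaw):
    s=env.state(); p=np.array(s["eef_pos"]); r=s["tcp_rot"]; a=r[2]
    d=np.array([x,y,z])-p
    print("t %.2f"%s["t"],"pos",p.round(1),"yaw %.2f tilt %.3f %.3f"%(np.degrees(a),r[0],r[1]),"F",np.round(s["ft_force"],1),"op %.1f gf %.1f"%(s["opening"]*95,s["grip_force"]))
    print("shift",np.round([np.cos(a)*d[0]+np.sin(a)*d[1],np.sin(a)*d[0]-np.cos(a)*d[1],-d[2]],1),"turn %.1f"%(-((yaw-np.degrees(a)+180)%360-180)))
go(*map(float,sys.argv[1:5]))
E
python3 -m crank '[[-404,-239,0,-6.6,95],[-404,-239,0,-6.6,95],[-404,-239,0,-6.6,95],[-404,-239,0,-6.6,95],[-404,-239,0,-6.6,95],[-404,-239,0,-6.6,95],[-404,-239,0,-6.6,95],[-404,-239,0,-6.6,95],[-404,-239,0,-6.6,95],[-404,-239,0,-6.6,95]]'
python3 go.py 440 -328 150 169.5
```

```text
t: 0.98
eef_pos: [465.2, 287.2, 194.5]
tcp_rot: [3.142, -0.0, 2.958]
ft_force: [-0.3, 0.9, 0.5]
opening: 0.997
grip_force: 0.0
t 0.98 pos [465.2 287.2 194.5] yaw 169.48 tilt 3.142 -0.000 F [-0.3  0.9  0.5] op 94.7 gf 0.0
shift [ -87.5 -609.5   44.5] turn -0.0
```

```bash
python3 -m crank '[[-88,-610,0,0,95],[-88,-610,0,0,95],[-88,-610,0,0,95],[-88,-610,0,0,95],[-88,-610,0,0,95],[-88,-610,0,0,95],[-88,-610,0,0,95],[-88,-610,0,0,95],[-88,-610,0,0,95],[-88,-610,0,0,95]]' | head -2
python3 go.py 440 -328 150 169.5
```

```text
t: 1.82
eef_pos: [446.8, -129.3, 194.6]
t 1.82 pos [ 446.8 -129.3  194.6] yaw 169.48 tilt 3.141 0.000 F [0.8 0.3 0.2] op 94.8 gf 0.0
shift [ -29.6 -196.6   44.6] turn -0.0
```

```bash
python3 -m crank '[[-30,-197,0,0,95],[-30,-197,0,0,95],[-30,-197,0,0,95],[-30,-197,0,0,95],[-30,-197,0,0,95],[-30,-197,20,0,95],[-30,-197,45,0,95],[-30,-197,45,0,95]]' | head -2
python3 go.py 440 -328 38 169.5
python3 - <<'E'
from h import *
c=env.read_camera("wrist"); cv2.imwrite("pics/w1.png",c["img"])
g=np.array([440,-328,49.]); u=np.array([np.cos(np.radians(-10.5)),np.sin(np.radians(-10.5)),0])
print(pix(c,[g,g+33*u,g-77*u,g+130*u-[0,0,49]]).round(), c["pose"][:3,3].round())
E
```

```text
t: 2.48
eef_pos: [439.2, -325.8, 145.7]
t 2.48 pos [ 439.2 -325.8  145.7] yaw 169.41 tilt 3.138 -0.005 F [ 0.3  0.3 -0.5] op 95.0 gf 0.0
shift [ -1.2  -2.1 107.7] turn -0.1
[[317. 230.]
 [317. 274.]
 [316. 118.]
 [317. 358.]] [ 373. -315.  336.]
```

View pics/w1.png

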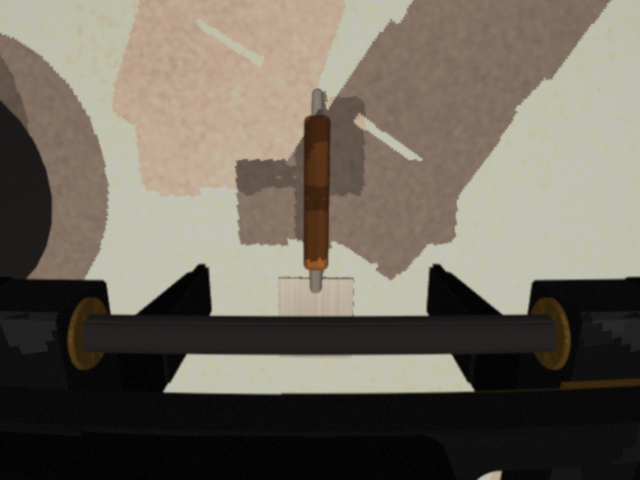

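The wrist view shows the handle centred between the fingers. Its ends are at (317,116) and (316,268), about 3 mm nearer than predicted, and the blade is below at (316,315). I descend to grip height.

```bash
python3 go.py 438 -328 38 169.5
python3 -m crank '[[2,0,40,0,95],[2,0,80,0,95],[2,0,105,0,95],[2,0,111,0,95],[2,0,111,0,95],[2,0,111,0,95]]'; python3 go.py 438 -328 38 169.5
```

```text
t 2.53 pos [ 440.  -325.9  147.8] yaw 169.45 tilt 3.139 -0.004 F [ 0.1 -0.2  0.2] op 94.7 gf 0.0
shift [  1.6  -2.4 109.8] turn -0.1
t: 3.03
eef_pos: [439.9, -326.5, 40.2]
tcp_rot: [-3.141, 0.001, 2.959]
ft_force: [-0.7, 1.0, 0.5]
opening: 0.999
grip_force: 0.0
t 3.03 pos [ 439.9 -326.5   40.2] yaw 169.51 tilt -3.141 0.001 F [-0.7  1.   0.5] op 94.9 gf 0.0
shift [ 1.6 -1.8  2.2] turn 0.0
```

```bash
python3 -m crank '[[2,-2,2,0,95],[2,-2,2,0,50],[2,-2,2,0,10],[2,-2,2,0,10],[2,-2,2,0,10],[2,-2,2,0,10],[2,-2,2,0,10],[2,-2,2,0,10],[2,-2,2,0,10],[2,-2,2,0,10]]'; python3 go.py 438 -328 98 169.5
```

```text
t: 3.87
eef_pos: [436.7, -327.7, 36.5]
tcp_rot: [3.141, -0.0, 2.958]
ft_force: [-0.7, -0.6, -0.6]
opening: 0.426
grip_force: 0.0
t 3.87 pos [ 436.7 -327.7   36.5] yaw 169.48 tilt 3.141 -0.000 F [-0.7 -0.6 -0.6] op 40.5 gf 0.0
shift [ -1.4  -0.1 -61.5] turn -0.0
```

```bash
python3 -m crank '[[0,0,0,0,5],[0,0,0,0,5],[0,0,0,0,5],[0,0,0,0,5],[0,0,0,0,5],[0,0,0,0,5],[0,0,0,0,5],[0,0,0,0,5]]'|tail -2; python3 -m crank '[[0,0,-10,0,5],[0,0,-40,0,5],[0,0,-80,0,5],[0,0,-110,0,5],[0,0,-110,0,5],[0,0,-110,0,5]]'
python3 - <<'E'
from h import *
for n in("wrist","scene"):
    c=env.read_camera(n); cv2.imwrite(f"pics/{n}2.png",c["img"])
E
```

```text
opening: 0.052
grip_force: 0.0
t: 5.03
eef_pos: [437.2, -328.1, 148.6]
tcp_rot: [-3.14, 0.003, 2.958]
ft_force: [-0.1, 0.3, -0.3]
opening: 0.052
grip_force: 0.0
```

View pics/wrist2.png

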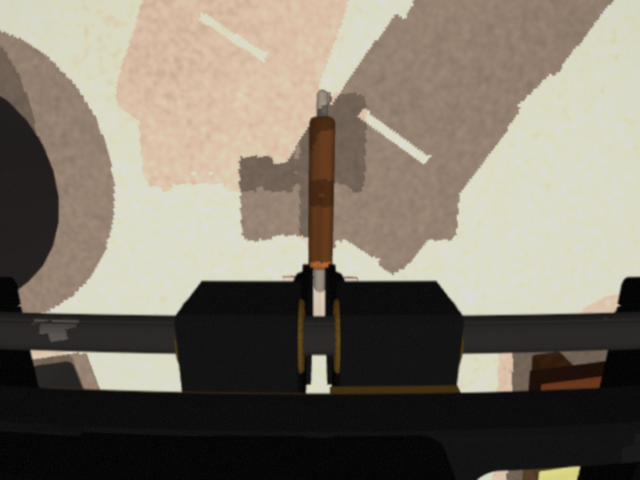

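The fingers shut to 5 mm, so the grasp missed. The handle still lies at (322,117)–(320,265). I'll check where the fingertips really are against the reported TCP.

Run:
```python
from h import *
s=env.state(); p=np.array(s["eef_pos"]); c=env.read_camera("wrist"); t=env.read_camera("top"); sc=env.read_camera("scene")
print(p, s["joints"])
for n,k in(("wrist",c),("top",t),("scene",sc)): print(n,pix(k,[p,p-[0,0,19],p+[0,0,59]]).round().tolist())
print(np.round(c["pose"],3).tolist(),c["K"][0])
print("handle from wrist",world(c,[(321,265),(322,117)],49).round(1).tolist())
a=crop(sc["img"],120,100,320,260,4,10); cv2.imwrite("pics/s3.png",a)
```

```text
[ 436.33357912 -327.36746007  146.23022468] [-7.64847547e-01  4.35811681e-01  1.80989288e+00  1.64359896e-04
  8.96546175e-01 -2.15213816e+00]
wrist [[321.0, 274.0], [321.0, 262.0], [321.0, 331.0]]
top [[488.0, 223.0], [485.0, 223.0], [501.0, 221.0]]
scene [[205.0, 172.0], [206.0, 177.0], [200.0, 156.0]]
[[0.182, 0.954, 0.238, 369.431], [0.983, -0.177, -0.044, -315.978], [-0.0, 0.242, -0.97, 336.672], [0.0, 0.0, 0.0, 1.0]] [417.35608413   0.         318.61763435]
handle from wrist [[463.7, -331.7, 49.0], [361.8, -312.3, 49.0]]
```

View pics/s3.png

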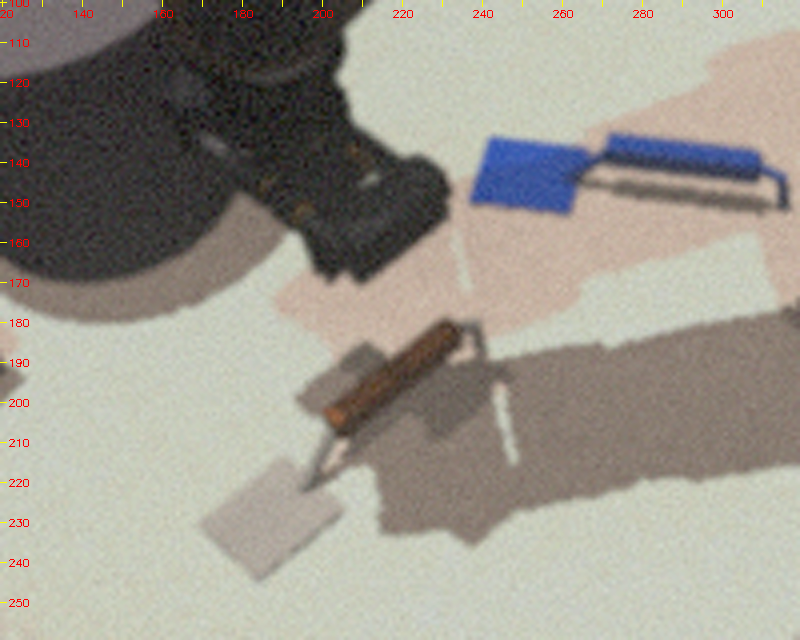

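Run:
```python
from h import *
sc=env.read_camera("scene"); t=env.read_camera("top")
hh=[[466,-332,49],[361.8,-312.5,49]]
print("scene handle pred",pix(sc,hh).round(1).tolist(),"blade pred",pix(sc,[[572,-322,2],[561,-383,2]]).round(1).tolist())
a=crop(t["img"],400,150,560,290,4); b=crop(sc["img"],185,145,235,185,3); cv2.imwrite("pics/t4.png",a)
```

```text
scene handle pred [[202.7, 203.2], [233.0, 178.9]] blade pred [[183.5, 244.6], [168.2, 231.1]]
```

View pics/t4.png

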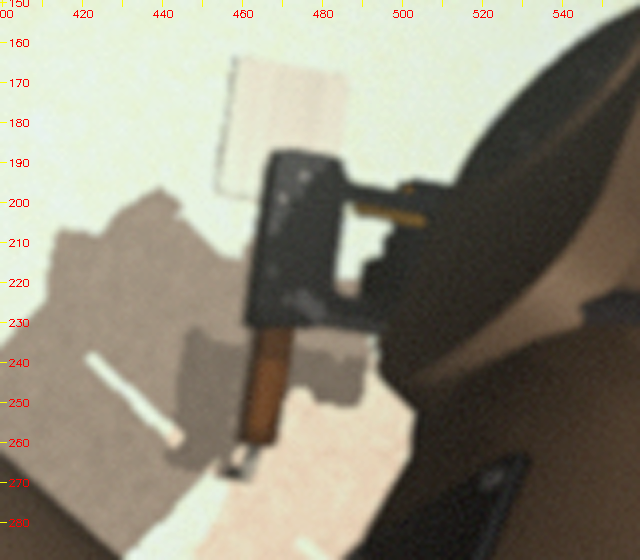

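Run:
```python
from h import *
s=env.state(); p=np.array(s["eef_pos"]); a=s["tcp_rot"][2]; u=np.array([np.cos(a),np.sin(a),0]); c=env.read_camera("wrist"); sc=env.read_camera("scene")
print(p)
for off in(10,0):
  for d in(19,5,-10,-20,-30): q=p+off*u-[0,0,d]; print(off,d,pix(c,[q]).round()[0],pix(sc,[q]).round()[0])
a=crop(c["img"],240,220,400,340,5); cv2.imwrite("pics/w5.png",a)
```

```text
[ 436.40842513 -327.49357209  145.58880663]
10 19 [320. 244.] [209. 175.]
10 5 [321. 251.] [208. 171.]
10 -10 [321. 261.] [207. 167.]
10 -20 [321. 268.] [206. 164.]
10 -30 [321. 276.] [206. 162.]
0 19 [320. 262.] [206. 177.]
0 5 [321. 271.] [205. 173.]
0 -10 [321. 281.] [204. 169.]
0 -20 [321. 289.] [203. 167.]
0 -30 [321. 298.] [203. 164.]
```

View pics/w5.png

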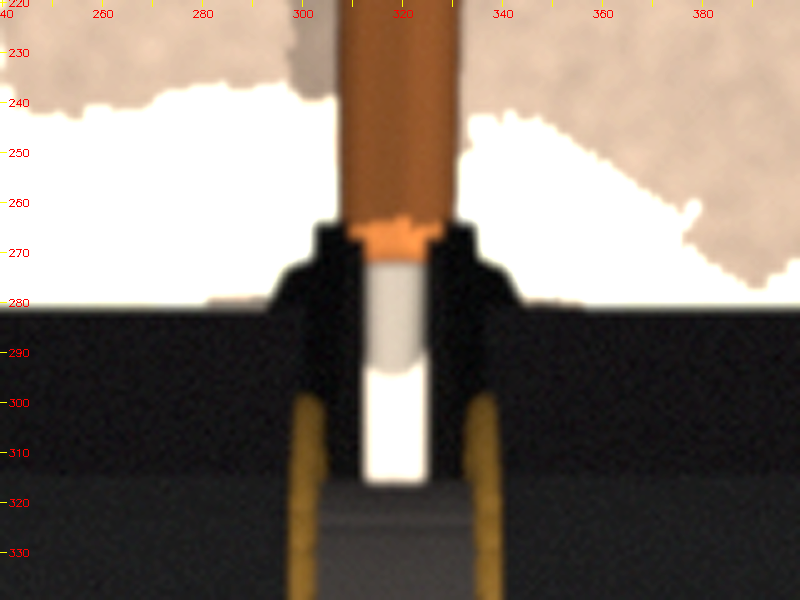

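The picture shows the tip edges at (302,264) and (333,264). That corresponds to tips about 12 mm behind the reported TCP, not 19 mm ahead of it. The scene view (tips at row 170, expected 177) agrees. So at reported z 36.5 the fingers closed just above the handle. The pads need about 30 mm more depth, so I aim for reported z near 9, in steps with force checks.

```bash
python3 -m crank '[[0,0,20,0,95],[0,0,40,0,95],[0,0,40,0,95],[0,0,40,0,95],[0,0,40,0,95],[0,0,40,0,95],[0,0,40,0,95],[0,0,40,0,95],[0,0,40,0,95],[0,0,40,0,95]]'|tail -2;python3 -m crank '[[0,0,0,0,95],[0,0,0,0,95],[0,0,0,0,95],[0,0,0,0,95],[0,0,0,0,95]]'|tail -2; python3 go.py 436 -328 9 169.5
```

```text
opening: 0.7
grip_force: 0.0
opening: 0.991
grip_force: 0.0
t 6.73 pos [ 436.6 -327.7  106.5] yaw 169.48 tilt 3.141 -0.000 F [ 0.3 -0.6 -0.1] op 94.2 gf 0.0
shift [ 0.6 -0.4 97.5] turn -0.0
```

```bash
python3 -m crank '[[0,0,30,0,95],[0,0,60,0,95],[0,0,70,0,95],[0,0,75,0,95],[0,0,75,0,95]]'|sed -n '2p;4p'; python3 -m crank '[[0,0,6,0,95],[0,0,12,0,95],[0,0,17,0,95],[0,0,22,0,95],[0,0,22,0,95]]'; python3 go.py 436 -328 9 169.5
```

```text
eef_pos: [436.6, -327.6, 31.0]
ft_force: [0.8, 0.6, -0.2]
t: 7.57
eef_pos: [436.4, -327.5, 8.8]
tcp_rot: [3.141, -0.001, 2.958]
ft_force: [-0.5, -0.2, 0.0]
opening: 1.0
grip_force: 0.0
t 7.57 pos [ 436.4 -327.5    8.8] yaw 169.48 tilt 3.141 -0.001 F [-0.5 -0.2  0. ] op 95.0 gf 0.0
shift [ 0.3 -0.6 -0.2] turn -0.0
```

```bash
python3 -m crank '[[0,0,0,0,5],[0,0,0,0,5],[0,0,0,0,5],[0,0,0,0,5],[0,0,0,0,5],[0,0,0,0,5],[0,0,0,0,5],[0,0,0,0,5],[0,0,0,0,5],[0,0,0,0,5]]'|tail -2; python3 -m crank '[[0,0,0,0,5],[0,0,0,0,5],[0,0,0,0,5],[0,0,0,0,5],[0,0,0,0,5],[0,0,0,0,5],[0,0,0,0,5],[0,0,0,0,5]]'|tail -2
```

```text
opening: 0.355
grip_force: 0.0
opening: 0.185
grip_force: 30.0
```

The grip is confirmed: opening 17.6 mm on the 18 mm handle, 30 N. Next I lift to 51 mm and move in front of the coaster.

```bash
cat > tip.py <<'E'
# blade tip target in stool frame sx sy, blade underside z -> shift
import sys; from h import *; import subprocess
L=float(sys.argv[4]) if len(sys.argv)>4 else 131
Z0=float(sys.argv[5]) if len(sys.argv)>5 else 8.8
a=np.radians(-4.56); ux=np.array([np.cos(a),np.sin(a)]); uy=np.array([-ux[1],ux[0]])
sx,sy,z=map(float,sys.argv[1:4]); g=np.array([686.7,13.55])+(sx-L)*ux+sy*uy
subprocess.run(["python3","go.py",*map(str,[g[0],g[1],z+Z0,175.44])])
E
python3 -m crank '[[0,0,-5,0,5],[0,0,-20,0,5],[0,0,-35,0,5],[0,0,-42,0,5],[0,0,-42,0,5],[0,0,-42,0,5]]'; python3 tip.py -130 -90.2 50
```

```text
t: 9.57
eef_pos: [436.7, -327.7, 51.6]
tcp_rot: [-3.141, 0.001, 2.958]
ft_force: [0.1, 0.0, -1.5]
opening: 0.184
grip_force: 30.0
t 9.57 pos [ 436.7 -327.7   51.6] yaw 169.48 tilt -3.141 0.001 F [ 0.1  0.  -1.5] op 17.5 gf 30.0
shift [ 66.7 264.4  -7.2] turn -6.0
```

```bash
python3 -m crank '[[3,10,-7,0,5],[10,35,-7,0,5],[18,70,-7,-2,5],[26,105,-7,-3,5],[35,140,-7,-4,5],[44,175,-7,-5,5],[53,210,-7,-6,5],[60,238,-7,-6,5],[65,257,-7,-6,5],[67,264,-7,-6,5]]'; python3 -m crank '[[0,0,0,0,5],[0,0,0,0,5]]' >/dev/null; python3 tip.py -130 -90.2 50
python3 - <<'E'
from h import *
o=[]
for n in("top","wrist"):
    c=env.read_camera(n); cv2.imwrite(f"pics/{n}6.png",c["img"]); o.append(c)
t=o[0]; a=crop(t["img"],290,90,420,240,4); b=cv2.resize(o[1]["img"],None,fx=.43,fy=.43)
I=np.zeros((600,800,3),np.uint8); I[:a.shape[0],:a.shape[1]]=a; I[:b.shape[0],525:525+b.shape[1]]=b[:,:275]; cv2.imwrite("pics/c6.png",I)
E
```

```text
t: 10.4
eef_pos: [417.7, -53.1, 58.4]
tcp_rot: [3.141, -0.002, 3.065]
ft_force: [0.4, 0.1, -1.7]
opening: 0.188
grip_force: 30.0
t 10.57 pos [419.1 -56.   58.5] yaw 175.53 tilt 3.142 0.000 F [-0.3 -0.6 -1.4] op 17.8 gf 30.0
shift [-0.3  0.4 -0.3] turn 0.1
```

View pics/c6.png

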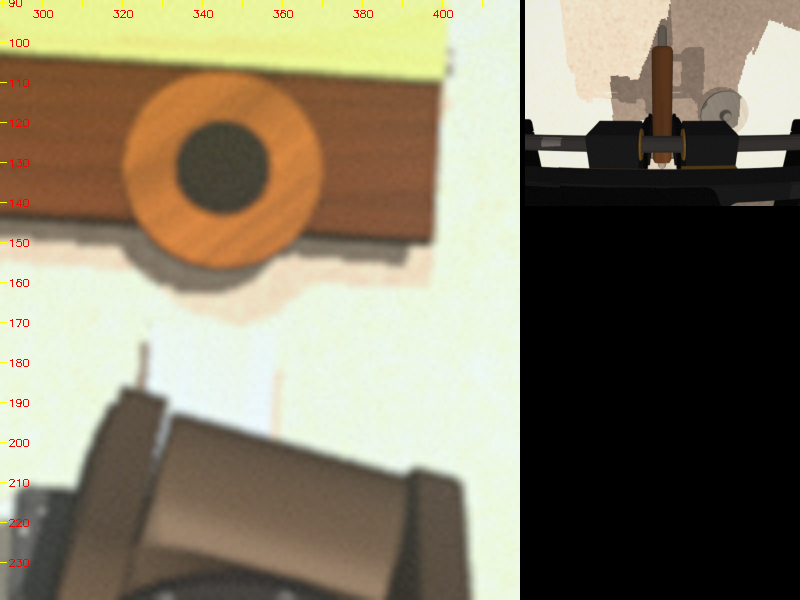

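The blade is level and held, with its side edges at about columns 327 and 358 and the tip near row 172, ahead of the coaster centred at (345,132). I'll read the edges numerically and compare them with the prediction.

Run:
```python
from h import *
c=env.read_camera("top"); im=c["img"].astype(int)
g=cv2.GaussianBlur(c["img"],(3,3),0).astype(int)
print("rows b-r", {y:[int(v) for v in g[y,336:352].mean(0)] for y in range(158,186,2)})
print("cols", {x:[int(v) for v in g[178:186,x].mean(0)] for x in range(318,366,2)})
a=np.radians(-4.56); ux=np.array([np.cos(a),np.sin(a)]); uy=np.array([-ux[1],ux[0]]); O=np.array([686.7,13.55])
P=[np.r_[O+x*ux+(-90.2+y)*uy,52] for x,y in((-130,-32),(-130,0),(-130,32),(-160,-32),(-160,32))]; print(pix(c,P).round(1).tolist())
```

```text
rows b-r {158: [64, 75, 84], 160: [72, 83, 90], 162: [92, 106, 114], 164: [124, 143, 151], 166: [132, 151, 158], 168: [137, 154, 158], 170: [146, 159, 157], 172: [154, 164, 157], 174: [157, 164, 157], 176: [157, 165, 157], 178: [158, 165, 157], 180: [158, 165, 157], 182: [159, 165, 157], 184: [160, 165, 157]}
cols {318: [152, 165, 157], 320: [150, 163, 156], 322: [149, 162, 155], 324: [129, 142, 139], 326: [108, 117, 121], 328: [152, 154, 149], 330: [163, 165, 157], 332: [161, 165, 157], 334: [160, 165, 157], 336: [162, 165, 157], 338: [161, 164, 157], 340: [158, 165, 157], 342: [160, 165, 157], 344: [159, 165, 157], 346: [158, 165, 157], 348: [157, 165, 157], 350: [156, 165, 157], 352: [160, 165, 157], 354: [163, 164, 157], 356: [164, 165, 157], 358: [157, 162, 157], 360: [148, 161, 157], 362: [153, 164, 158], 364: [153, 165, 157]}
[[358.2, 172.7], [342.5, 171.7], [326.7, 170.7], [357.5, 187.4], [325.9, 185.4]]
```

The blade matches the prediction within 1 px. Inserting under the overhang: tip forward 44 mm to 6 mm short of the tread.

```bash
python3 -m crank '[[-5,0,0,0,5],[-12,0,0,0,5],[-19,0,0,0,5],[-26,0,0,0,5],[-33,0,0,0,5],[-39,0,0,0,5],[-43,0,0,0,5],[-44,0,0,0,5],[-44,0,0,0,5]]'; python3 tip.py -86 -90.2 50
python3 - <<'E'
from h import *
c=env.read_camera("top"); g=c["img"].astype(int); w=world(c,[(345.3,131.3)],73)
m=(g[100:165,310:380].max(2)<60); m2=m.copy(); ys,xs=np.nonzero(m[12:50,15:55]); print("foot",xs.mean()+325,ys.mean()+112,len(xs))
E
```

```text
t: 11.47
eef_pos: [463.0, -59.3, 58.4]
tcp_rot: [3.141, -0.0, 3.063]
ft_force: [0.3, 0.8, -1.2]
opening: 0.187
grip_force: 30.0
t 11.47 pos [463.  -59.3  58.4] yaw 175.49 tilt 3.141 -0.000 F [ 0.3  0.8 -1.2] op 17.8 gf 30.0
shift [-0.2  0.2 -0.4] turn 0.1
foot 345.08493150684933 131.47671232876712 365
```

The coaster has not moved and there is no contact force. Now I lift along the arc to about 45° and check.

```bash
python3 -m crank '[[0,0,-4,0,5],[0,0,-8,0,5],[0,0,-12,0,5],[-0.5,0,-17,0,5],[-1,0,-23,0,5],[-3,0,-30,0,5],[-5,0,-37,0,5],[-8,0,-44,0,5],[-11.5,0,-51,0,5],[-11.5,0,-51,0,5]]'
python3 - <<'E'
from h import *
c=env.read_camera("top"); g=c["img"].astype(int)
# foot pixels (dark), bbox
m=((g.max(2)<60)).astype(np.uint8); m[:105]=0;m[165:]=0;m[:,:312]=0;m[:,380:]=0
n,l,s,ce=cv2.connectedComponentsWithStats(m); print(sorted([(int(s[i][4]),s[i][:4].tolist(),ce[i].round(1).tolist()) for i in range(1,n)],key=lambda q:-q[0])[:3])
# predicted foot outline at theta about pivot (0,60)
a=np.radians(-4.56); ux=np.array([np.cos(a),np.sin(a)]); uy=np.array([-ux[1],ux[0]]); O=np.array([686.7,13.55])
for px in(-2,0):
  for th in(0,25,30,35):
    t=np.radians(th); r=[]
    for k in np.linspace(0,2*np.pi,24):
        d=50+24*np.cos(k); h=13; X=px-d*np.cos(t)+h*np.sin(t); Z=60+d*np.sin(t)+h*np.cos(t); r.append(np.r_[O+X*ux+(-90.2+24*np.sin(k))*uy,Z])
    q=pix(c,r); print(px,th,q.min(0).round(1),q.max(0).round(1))
E
```

```text
t: 12.35
eef_pos: [475.7, -60.6, 111.0]
tcp_rot: [-3.141, 0.003, 3.063]
ft_force: [-0.4, -0.5, -2.1]
opening: 0.185
grip_force: 30.0
[(310, [335, 114, 24, 17], [346.4, 121.9]), (81, [320, 125, 14, 19], [325.0, 136.4]), (73, [312, 144, 9, 21], [316.1, 152.0])]
-2 0 [333.4 119.6] [357.4 143.2]
-2 25 [334.2 114.3] [358.6 133.4]
-2 30 [334.4 113.1] [358.9 130.7]
-2 35 [334.6 111.8] [359.1 127.9]
0 0 [333.5 118.6] [357.4 142.2]
0 25 [334.3 113.3] [358.7 132.4]
0 30 [334.5 112.1] [358.9 129.7]
0 35 [334.6 110.8] [359.2 126.8]
```

Tilted to about 29°, centred, pivoting against the step. Continuing to 70°.

```bash
python3 -m crank '[[-2,0,-3,0,5],[-4,0,-6,0,5],[-8.5,0,-12,0,5],[-14,0,-18,0,5],[-19,0,-23,0,5],[-25,0,-27.5,0,5],[-31.5,0,-31.5,0,5],[-38,0,-35,0,5],[-45,0,-38,0,5],[-45,0,-38,0,5]]'
python3 - <<'E'
from h import *
c=env.read_camera("top"); g=c["img"].astype(int)
m=((g.max(2)<60)).astype(np.uint8); m[:85]=0;m[150:]=0;m[:,:325]=0;m[:,368:]=0
n,l,s,ce=cv2.connectedComponentsWithStats(m); print(sorted([(int(s[i][4]),s[i][:4].tolist(),ce[i].round(1).tolist()) for i in range(1,n)],key=lambda q:-q[0])[:3])
a=np.radians(-4.56); ux=np.array([np.cos(a),np.sin(a)]); uy=np.array([-ux[1],ux[0]]); O=np.array([686.7,13.55])
for px,pz in((-3,60),(-5,65)):
  for th in(60,70,75):
    t=np.radians(th); r=[]
    for k in np.linspace(0,2*np.pi,24):
        d=50+24*np.cos(k); h=13; X=px-d*np.cos(t)+h*np.sin(t); Z=pz+d*np.sin(t)+h*np.cos(t); r.append(np.r_[O+X*ux+(-90.2+24*np.sin(k))*uy,Z])
    q=pix(c,r); print(px,th,q.min(0).round(1),q.max(0).round(1))
E
```

```text
t: 13.23
eef_pos: [520.8, -64.1, 148.1]
tcp_rot: [-3.141, 0.002, 3.063]
ft_force: [-0.6, -0.8, -1.8]
opening: 0.187
grip_force: 30.0
[(59, [325, 136, 7, 14], [328.4, 143.4]), (2, [335, 109, 2, 1], [335.5, 109.0]), (1, [329, 134, 1, 1], [329.0, 134.0])]
-3 60 [335.4 105.8] [360.2 111.9]
-3 70 [335.7 103. ] [360.5 105.1]
-3 75 [335.8 100.7] [360.7 102.7]
-5 60 [335.5 106. ] [360.4 112.2]
-5 70 [335.8 103.2] [360.7 105.4]
-5 75 [335.9 101. ] [360.9 102.9]
```

```bash
python3 -m crank '[[-3,0,-1,0,5],[-7,0,-2,0,5],[-14,0,-4,0,5],[-22,0,-5,0,5],[-29,0,-5,0,5],[-37,0,-5,0,5],[-44,0,-4,0,5],[-52,0,-2,0,5],[-58,0,0,0,5],[-60,0,0,0,5]]'; python3 -m crank '[[0,0,0,0,5],[0,0,0,0,5],[0,0,0,0,5],[0,0,0,0,5]]'
python3 - <<'E'
from h import *
t=env.read_camera("top"); s=env.read_camera("scene")
a=crop(t["img"],290,30,420,240,2.8); b=crop(s["img"],190,230,350,430,2.5)
I=np.zeros((600,800,3),np.uint8); I[:a.shape[0],:a.shape[1]]=a; I[:b.shape[0],390:390+b.shape[1]]=b; cv2.imwrite("pics/c7.png",I)
g=t["img"].astype(int)
hsv=cv2.cvtColor(t["img"],cv2.COLOR_BGR2HSV)
print("cols@345:",{y:hsv[y,345].tolist()+[int(g[y,345].max())] for y in range(50,160,6)})
E
```

```text
t: 14.12
eef_pos: [579.8, -68.6, 146.8]
tcp_rot: [3.141, -0.001, 3.063]
ft_force: [0.1, 0.5, -1.6]
opening: 0.187
grip_force: 30.0
t: 14.45
eef_pos: [578.8, -68.5, 147.7]
tcp_rot: [3.141, 0.0, 3.063]
ft_force: [0.4, -0.1, -0.9]
opening: 0.186
grip_force: 30.0
cols@345: {50: [30, 104, 172, 172], 56: [17, 143, 96, 96], 62: [18, 100, 82, 82], 68: [17, 98, 86, 86], 74: [18, 98, 91, 91], 80: [16, 87, 105, 105], 86: [16, 86, 113, 113], 92: [16, 90, 99, 99], 98: [16, 96, 82, 82], 104: [16, 97, 76, 76], 110: [18, 102, 70, 70], 116: [16, 97, 76, 76], 122: [15, 43, 47, 47], 128: [21, 41, 44, 44], 134: [16, 101, 68, 68], 140: [14, 107, 67, 67], 146: [14, 94, 68, 68], 152: [14, 90, 68, 68], 158: [13, 97, 71, 71]}
```

Run:
```python
from h import *
c=env.read_camera("scene"); h0=cv2.imread("pics/scene0.png")
a=np.radians(-4.56); ux=np.array([np.cos(a),np.sin(a)]); uy=np.array([-ux[1],ux[0]]); O=np.array([686.7,13.55])
# seat wood yellow -> coaster orange: hue map over stool frame at z=81
hs=cv2.cvtColor(cv2.GaussianBlur(c["img"],(3,3),0),cv2.COLOR_BGR2HSV)
for sx in range(-100,145,10):
    row=""
    for sy in range(-170,-5,8):
        x,y=pix(c,[np.r_[O+sx*ux+sy*uy,81 if sx>0 else 72]])[0].round().astype(int); H,S,V=hs[y,x]
        row+= "#" if V<55 else ("o" if H<15 and S>120 and V>90 else ("y" if H>=18 and V>120 else "."))
    print(f"{sx:5d} {row}")
```

```text
-100 yyyy.................
  -90 yyyyy.y..............
  -80 yyyyy................
  -70 ..............#.#.#..
  -60 .........y...........
  -50 ....y.yy.y..#........
  -40 ...yy....y.##.#......
  -30 ....y....y.###.......
  -20 .....y..y..####......
  -10 ...yyyyyy..###.......
    0 ...y.yy..............
   10 yyy.yy...y......yyyyy
   20 yyyyyyo.........yyyyy
   30 yyyyyoooooooooooyyyyy
   40 yyyyyooooooooooo.yyyy
   50 yyyy.ooooooooooo.yyyy
   60 yyyy.ooooooooooo.yyyy
   70 yyyyyooooooooooo.yyyy
   80 yyyyyooooooooooo.yyyy
   90 yyyyyyyooooooooyyyyyy
  100 yyyyyyyy.oooo.yyyyyyy
  110 yyyyyyyyyyyyyyyyyyyyy
  120 yyyyyyyyyyyyyyyyyyyyy
  130 yyyyyyyyyyyyyyyyyyyyy
  140 yyyyyyyyyyyyyyyyyyyyy
```

The map shows the whole plain face on the seat, a full disc at stool x of about 10–105, with no foot visible. The coaster is flipped. I withdraw up and back, then carry the spatula to its free old spot.

```bash
python3 -m crank '[[0,0,-10,0,5],[0,0,-25,0,5],[10,0,-30,0,5],[35,0,-30,0,5],[65,0,-30,0,5],[95,0,-30,0,5],[120,0,-30,0,5],[130,0,-30,0,5],[130,0,-30,0,5]]'|head -2; python3 go.py 436.5 -328 60 169.5
```

```text
t: 15.35
eef_pos: [447.5, -58.0, 178.2]
t 15.35 pos [447.5 -58.  178.2] yaw 175.46 tilt -3.142 0.000 F [ 0.7  0.  -1.5] op 17.7 gf 30.0
shift [ -10.4 -270.   118.2] turn 6.0
```

```bash
python3 -m crank '[[0,-10,0,0,5],[-2,-35,0,1,5],[-4,-70,15,2,5],[-6,-105,35,3,5],[-8,-140,55,4,5],[-10,-175,75,5,5],[-10,-210,95,6,5],[-10,-240,110,6,5],[-10,-262,118,6,5],[-10,-270,118,6,5]]'|head -2; python3 -m crank '[[0,0,0,0,5],[0,0,0,0,5]]'|head -1; python3 go.py 436.5 -328 9.5 169.5
```

```text
t: 16.18
eef_pos: [437.8, -332.1, 57.1]
t: 16.35
t 16.35 pos [ 438.3 -328.5   59.5] yaw 169.45 tilt 3.141 0.000 F [ 0.8 -0.2 -0.7] op 18.0 gf 30.0
shift [ 1.9  0.1 50. ] turn -0.1
```

```bash
python3 -m crank '[[0,0,10,0,5],[0,0,25,0,5],[0,0,37,0,5],[0,0,44,0,5],[0,0,48,0,5],[0,0,50,0,5],[0,0,50,0,5],[0,0,50,0,5]]'; python3 -m crank '[[0,0,0,0,5],[0,0,0,0,5]]'|sed -n '2p;4p'
```

```text
t: 17.02
eef_pos: [438.4, -328.2, 9.9]
tcp_rot: [-3.141, 0.001, 2.958]
ft_force: [-0.3, 0.4, -1.8]
opening: 0.187
grip_force: 30.0
eef_pos: [438.3, -328.4, 9.8]
ft_force: [0.1, 0.2, -1.7]
```

Weight is still on the gripper (about −1.7 N), so I lower the last millimetre or so and then open.

```bash
python3 -m crank '[[0,0,0.5,0,5],[0,0,1,0,5],[0,0,1,0,5],[0,0,1,0,5]]'|sed -n '2p;4p'; python3 -m crank '[[0,0,0,0,30],[0,0,0,0,60],[0,0,0,0,95],[0,0,0,0,95],[0,0,0,0,95],[0,0,0,0,95],[0,0,0,0,95],[0,0,0,0,95],[0,0,0,0,95],[0,0,0,0,95]]'; python3 -m crank '[[0,0,0,0,95],[0,0,0,0,95],[0,0,0,0,95],[0,0,0,0,95],[0,0,0,0,95],[0,0,0,0,95]]'|sed -n '5p'
```

```text
eef_pos: [438.2, -328.4, 9.3]
ft_force: [-1.1, 2.1, 8.8]
t: 18.35
eef_pos: [438.1, -328.2, 8.5]
tcp_rot: [3.141, 0.0, 2.958]
ft_force: [-1.2, -0.1, -0.1]
opening: 0.832
grip_force: 0.0
opening: 0.997
```

```bash
python3 -m crank '[[0,0,-10,0,95],[0,0,-40,0,95],[0,0,-80,0,95],[0,0,-120,0,95],[0,0,-150,0,95],[0,0,-160,0,95],[0,0,-160,0,95],[0,0,-160,0,95]]'; python3 -m crank '[[60,-20,0,0,95],[60,-20,0,0,95],[60,-20,0,0,95],[60,-20,0,0,95]]' | head -2
python3 - <<'E'
from h import *
t=env.read_camera("top"); s=env.read_camera("scene"); cv2.imwrite("pics/top8.png",t["img"])
a=crop(t["img"],200,20,510,290,1.6,20); b=crop(s["img"],110,110,370,480,1.16,20)
I=np.zeros((600,800,3),np.uint8); I[:a.shape[0],:a.shape[1]]=a; I[:b.shape[0],498:498+b.shape[1]]=b[:,:302]; cv2.imwrite("pics/c8.png",I)
E
```

```text
t: 19.52
eef_pos: [437.9, -328.1, 168.5]
tcp_rot: [-3.141, 0.0, 2.958]
ft_force: [0.2, -0.3, -0.8]
opening: 0.998
grip_force: 0.0
t: 19.85
eef_pos: [374.4, -336.8, 167.1]
```

View pics/c8.png

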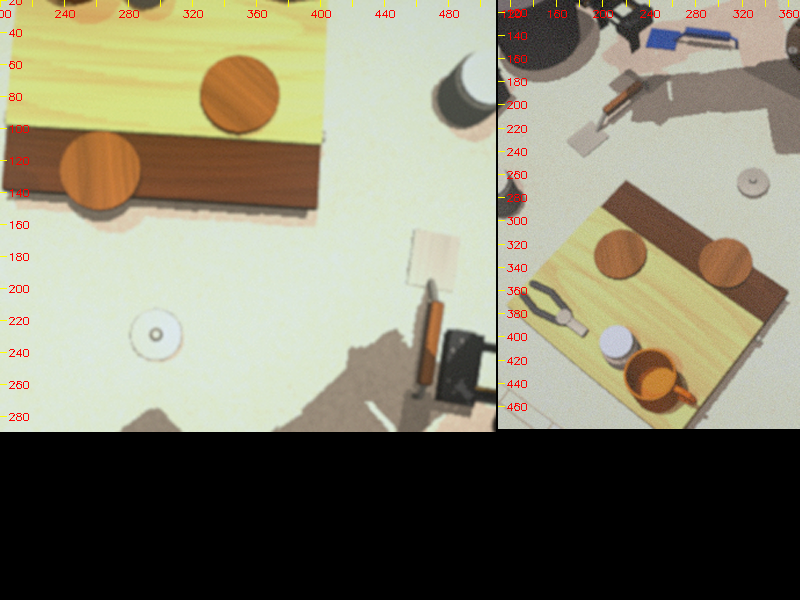

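The picture shows three things:
- **Flipped coaster:** lies flat on the seat at top (349,78), plain face up and clear of the step.
- **Other coaster:** unmoved at (262,126).
- **Spatula:** flat on the worktop at (467,235), with the gripper open and clear of it.

Handing in.

```bash
python3 -c "from cell import env; print(env.job_done())"
```

```text
the job is handed in; nothing more can be done
None
```

I flipped the upside-down coaster onto its foot on the stool's seat, left the other coaster where it was, laid the spatula flat on the worktop, and handed the job in at about 20 s; it took a second grasp, after the first closed just above the handle.

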